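# Snap the cover onto the microscope lamp house

### The arm

A 6-joint arm with a two-finger parallel gripper is mounted at the origin on the work surface. World frame = base frame: x ahead of the robot, y to its left, z up, the work surface at z = 0. Lengths are in m, angles in rad, forces in N, time in s.
With the tool pointing down it reaches from about 0.35 to 0.85 m from the base axis. Payload 8.1 kg.
Tool frame: the origin (TCP) lies midway between the tips of the shut fingers; the grasp point (between the pads) lies 19 mm behind it (r.tcp_to_grasp is the distance from the TCP to the grasp point, in m); x points along the fingers, z is the direction in which the jaws open and shut, and the axes are right-handed (so a half turn about x gives the same grasp; the last joint's range is limited). The gripper opens to 93 mm and grips with 3 to 60 N. Pads are 15 mm wide; open, the fingers measure 128 mm over their backs; the gripper's body (75 mm by 188 mm) begins 65 mm behind the grasp point.
Start: joints at [1.024, 0.13, 1.488, -0, 1.523, -0.085], TCP at [0.267, 0.537, 0.219] pointing down, gripper open.
Joint ranges: [-2.96, 2.96], [-0.89, 2.26], [0.02, 2.5], [-1.34, 4.48], [0, 2.73], [-2.66, 2.66]. Speed limits (rad/s): [2.39, 2.39, 2.79, 3.14, 3.14, 3.14].

### API

Orientations are given as a unit quaternion [x, y, z, w].
In Python, from plant import r gives the robot as it stands.
- The arm moves only by the tool servo_tool, never from a script. Its arguments are lists of equal length, an entry for each row: "xyz": the shift along the world's x, y, z in m, a list of three; "twist": the turn, a rotation vector about the world's x, y, z in degrees, a list of three. A call has 1 to 20 rows; each row shifts and turns the pose as measured when the row begins; what a row does not reach is not made up. A row lasts 1/10 s, in which the tool goes at most 50 mm and 8.59 degrees, less where a joint would pass 70% of its speed; a pose out of reach is approached as far as the arm can. A call with a gripper value outside its range is refused whole. "hand" is the closure, from 0 (fully open) to 1 (shut), set as the call begins (left out, the last holds). The fingers move at their own pace and stop on an object; "squeeze" is the grip in N (left out, the last holds). Time passes only in rows, so rows that do not move let the fingers close. It gives the time, the measured TCP pose, the force and the opening at its end, in the units of the state.
- r.read_state(): the state, without advancing time (a new reading comes with each control period).
- r.grab_frame(name): name is "scene" or "top" or "wrist"; returns a dict with "image" (480x640x3 uint8, red, green, blue), "range_z" (480x640 float32, m along the optical axis (not along the pixel's ray), 0 where there is no reading), "fx", "fy", "cx", "cy" (pixels), "R" (3x3) and "t" (3): a world point X has camera coordinates R X + t. Camera axes: x right, y down, z forward; pixel columns grow to the right and rows downward; lengths in m; the calibration is good to about 2 mm. A picture is of the moment at which its call begins.
- r.hand_in(): hands the job in, once; it reports no verdict.
The state is a dict: "time_s": time; "joint_pos": joint angles; "qd": joint speeds; "tau": joint torques, N m; "tool_pos": TCP position; "tcp_rot": TCP orientation; "ft_force": force on the tool from outside, world axes, zero at the start; "moment": the same for the moment, N m; "finger_gap": finger opening in m.
Only numpy, scipy, OpenCV 4.12 (cv2) and the standard library are available. Lean on these libraries where they do the work, as an engineer would, in place of code of your own. Each camera call takes 0.05 s, during which the arm holds its last target.

### The job

Close up the microscope's lamp house: pick up its cover by the rib, set it level over the open housing and press it straight down until the clips on both sides have snapped under the housing's side beads and the cover lies flush all round, then let go. The housing floats on soft mounts that give way as you press, so lean on it only gently and do not drive the mounts near their stops; leave the objective and the slide box on the desk where they are.

Things in the scene. Friction and masses are not known exactly. Their poses are not given: they have to be found in the camera images.
- cover_mid (a point): The loose cover, 0.13 to 0.25 kg: a grey metal lid, 73 mm tall in all, standing on its two end skirts. This point: its centre, half-way up, in the underside plane of its plate; z up, x along its length. Plate 121 (x) x 84 (y) x 4 mm. Skirts 56 mm wide hang 36.5 mm down at the two x ends, flared at the bottom, and slip outside the housing's ends with 1.5 mm play. Same either way round.
- rib_mid (a point): Centre of the black grip rib standing up from the middle of the cover's plate: 54 (x) x 24 (y) x 32 mm tall, from 4 to 36 mm above cover_mid. Grip it from above across its 24 mm (the cover's y). Pressed down without being held level, the cover cocks to one side and one clip goes first.
- clip_a_hook (a point): Hook edge of the cover's clip on its +y side; an equal clip (clip_b_hook) is on its -y side. Each is a rigid steel arm, 24 mm wide (x), on a sprung hinge at the plate's edge; it reaches 34.5 mm below the plate's underside, its lower end flared outwards, the hook facing inwards 20.7 mm below the underside.
- clip_b_hook (a point): Hook edge of the cover's clip on its -y side, the mirror image of clip_a_hook. Set on loosely, the cover rests with both flared clip ends on the beads, cover_mid some 10 to 13 mm above the rim.
- rim (a point): Middle of the open top of the lamp house, in the plane of its wall tops (100 mm above the desk unloaded); z up, x along its length. The housing: an open grey box, 110 (x) x 72 (y) x 50 mm tall, walls 4 mm, a lamp inside, over a dark foot plate 150 x 116 mm fixed to the desk. With the cover fully home, cover_mid coincides with this point and the long axes are parallel.
- bead_a (a point): Middle of the round steel bead, 8 mm thick and 100 mm long, along the housing's +y side, centre 15.5 mm below the rim, standing out to 40 mm from the housing's middle. An equal bead runs along the -y side. The clips must snap under these.
- mount (a joint): How far the housing has sunk on its soft mounts, m: 0 unloaded, hard stop 0.032, springs back. About 0.7 N per mm after a preload of 2 to 4 N. Never press it in over 0.026 (20 to 22 N). Held level, the clips snap over the beads at some 9 to 16 N, differing with friction, the plate then still about 7 mm above the rim; the cover then drops home and the force falls.
- objective_mid (a point): Bystander: steel microscope objective standing on the desk, 32 mm wide, 42 mm tall; its centre. Not to be disturbed.
- slide_mid (a point): Bystander: closed wooden slide box, 77 x 97 x 35 mm; its centre. Not to be disturbed.
Things that resemble listed ones, but are neither listed nor needed, are in the scene too. Leave any orange look-alike of the part that bears cover_mid alone. Leave any green look-alike of the part that bears rim alone.

How it is judged:
By the outcome, as a careful person would: the job done as asked, in the order asked, and still so for the second after the job is handed in, with the robot touching nothing.
It also fails if it takes over 51 s, if anything falls off the work surface, if the arm or the gripper's body presses on something with over 40 N, if the wrist force passes 120 N, or if a joint passes its speed limit or range.

## Working session

There is one attempt and no reset: what is moved stays moved. The work goes in short steps, Python scripts to look and compute and a tool call to move; the robot and the scene stay as the last step left them, time stands still between calls to the robot, and variables do not carry over. Pictures are saved under pics/ and viewed, and the job is handed in when it is done.

Besides the shell and the picture viewer there is one more tool, called as name(argument=value, ...), one argument or row to a line, values as JSON. servo_tool: Moves the arm, as the interface text tells. Its arguments: {"type":"object","properties":{"xyz":{"type":"array"},"twist":{"type":"array"},"hand":{"type":"number"},"squeeze":{"type":"number"}},"required":["xyz","twist"]}

```bash
ls; mkdir -p pics
python3 - <<'E'
from plant import r
import cv2,numpy as np
s=r.read_state()
print({k:np.round(v,4).tolist() for k,v in s.items()})
for n in("scene","top","wrist"):
    f=r.grab_frame(n); cv2.imwrite(f"pics/{n}0.png",f["image"][:,:,::-1]); np.savez(f"pics/{n}0.npz",**f)
    print(n,f["fx"],f["cx"],f["cy"],np.round(f["R"],3).tolist(),np.round(f["t"],3))
E
```

```text
pics
{'time_s': 0.0, 'joint_pos': [1.0236, 0.1311, 1.4893, -0.0, 1.523, -0.0854], 'qd': [-0.0002, -0.0017, 0.0015, 0.0008, 0.001, -0.002], 'tau': [0.0005, -55.9824, -49.178, 0.0769, 0.0352, -0.0002], 'tool_pos': [0.267, 0.5367, 0.2176], 'tcp_rot': [-0.3726, 0.6017, 0.372, 0.6006], 'ft_force': [0.1516, 0.8151, 0.5209], 'moment': [0.0252, 0.0153, -0.0009], 'finger_gap': 0.0933}
scene 498.25326295786033 321.29146492935274 232.0152319960667 [[0.508, 0.861, 0.015], [0.551, -0.312, -0.774], [-0.662, 0.402, -0.633]] [-0.308 -0.239  1.321]
top 496.684562946569 306.70338112172254 241.6152425574563 [[-0.006, -1.0, 0.005], [-0.978, 0.005, -0.207], [0.207, -0.006, -0.978]] [0.005 0.553 0.837]
wrist 375.09944196164025 309.2593959712174 242.43819897940122 [[0.445, 0.895, -0.002], [0.866, -0.43, 0.256], [0.229, -0.115, -0.967]] [-0.6   -0.031  0.391]
```

View pics/scene0.png

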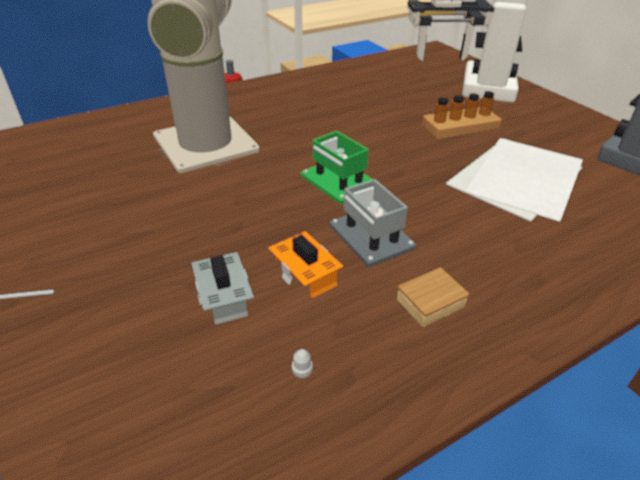

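View pics/top0.png

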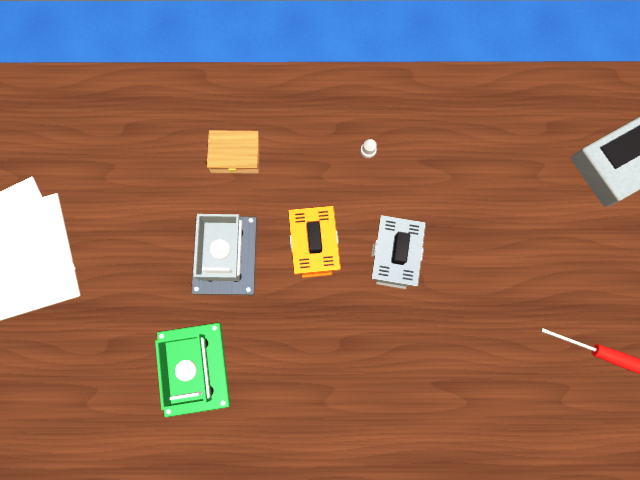

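View pics/wrist0.png

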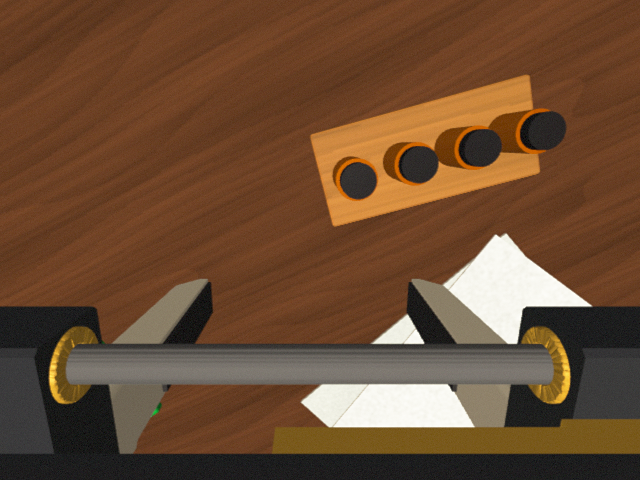

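The top view shows the grey cover at about (400,250), the orange look-alike at (314,240), the grey housing at (220,248), the green look-alike at (190,370), the objective at (369,148) and the slide box at (233,152). Next I measure from depth.

```bash
cat > h.py <<'E'
import numpy as np,cv2
def cloud(f):
    z=f["range_z"].astype(float); v,u=np.mgrid[0:480,0:640]
    P=np.stack([(u-f["cx"])/f["fx"]*z,(v-f["cy"])/f["fy"]*z,z],-1)
    return (P-f["t"])@f["R"], z>0
def rect(p):
    (c,s,a)=cv2.minAreaRect((p[:,:2]*1000).astype(np.float32)); return np.round(c,1),np.round(s,1),round(a,2)
E
python3 - <<'E'
from h import *
for n in("top","scene"):
    f=dict(np.load(f"pics/{n}0.npz")); W,ok=cloud(f); im=f["image"].astype(int)
    print(n,"desk z",np.median(W[300:320,330:380,2]) if n=="top" else "")
    x,y,z=W[...,0],W[...,1],W[...,2]
    if n=="top":
        c=(slice(200,300),slice(365,435)); h=(slice(200,305),slice(185,262))
    else:
        c=(slice(245,325),slice(185,260)); h=(slice(175,265),slice(325,418))
    def sub(s,lo,hi):
        m=np.zeros(ok.shape,bool); m[s]=1; return m&ok&(z>lo)&(z<hi)
    for nm,s,lo,hi in(("plate",c,.034,.046),("rib",c,.066,.08),("rim",h,.094,.107),("foot",h,.004,.03)):
        m=sub(s,lo,hi); p=W[m]
        print(nm,m.sum(),rect(p),"med z",np.round(np.median(p[:,2]),4),"mean",np.round(p.mean(0),4), "mm", np.round((p.min(0)+p.max(0))/2,4))
    m=sub(h,-.01,.12); print(np.histogram(z[m],bins=26,range=(-.01,.12))[0])
    m=sub(c,-.01,.12); print(np.histogram(z[m],bins=26,range=(-.01,.12))[0])
    np.save(f"pics/{n}W.npy",W)
E
python3 -c "
import cv2
a=cv2.imread('pics/top0.png')[190:310,180:440];cv2.imwrite('pics/topc.png',cv2.resize(a,None,fx=3,fy=3,interpolation=2))
a=cv2.imread('pics/scene0.png')[170:330,180:430];cv2.imwrite('pics/scc.png',cv2.resize(a,None,fx=3,fy=3,interpolation=2))"
```

```text
top desk z -0.0007778242099024014
plate 2507 (array([ 540.9, -166. ]), array([ 87.7, 121.9]), 79.82) med z 0.0395 mean [ 0.539  -0.1647  0.0395] mm [ 0.5415 -0.1661  0.0402]
rib 402 (array([ 540.9, -165.7]), array([24.3, 54.2]), 80.65) med z 0.0714 mean [ 0.5399 -0.1652  0.0712] mm [ 0.5401 -0.1652  0.0706]
rim 576 (array([539.5, 158.2]), array([ 72.8, 110.6]), 88.77) med z 0.099 mean [0.5397 0.1581 0.0988] mm [0.5391 0.1582 0.0988]
foot 1868 (array([554. , 165.5]), array([131.8, 179.1]), 89.06) med z 0.0132 mean [0.5163 0.1368 0.0131] mm [0.5538 0.1648 0.0155]
[   9 2032 1096   99 1452  291    7    3    0    0    0   28 1075  247
  126  241   89   98  180  257  167  419  135    0    0    0]
[  16 2601 1256   43   14   15   20   18   12 1570  926   25   13   16
   22   91  316    2    0    0    0    0    0    0    0    0]
scene desk z 
plate 1984 (array([ 542.7, -166.5]), array([ 86.8, 123. ]), 80.19) med z 0.0383 mean [ 0.5521 -0.1696  0.0383] mm [ 0.543  -0.1662  0.0398]
rib 315 (array([ 544.1, -167. ]), array([23.7, 55. ]), 80.42) med z 0.0701 mean [ 0.5456 -0.1674  0.07  ] mm [ 0.5436 -0.1672  0.0698]
rim 421 (array([540.6, 157.6]), array([ 74.7, 113.2]), 89.28) med z 0.0974 mean [0.545  0.1568 0.0973] mm [0.5408 0.1577 0.0973]
foot 2460 (array([469.3, 174.9]), array([143.6, 318.5]), 76.08) med z 0.0121 mean [0.5146 0.1528 0.0127] mm [0.4629 0.1844 0.017 ]
[  16 2703  314  294 1834  122   88   86   82  174   71   58  198  185
  211  226  227  176  285  331  285  363   11    0    0    0]
[  17 2867  221   84   60   79   67   70   76 1833  130   34   31   36
   36  157  166    0    0    0    0    0    0    0    0    0]
```

View pics/topc.png

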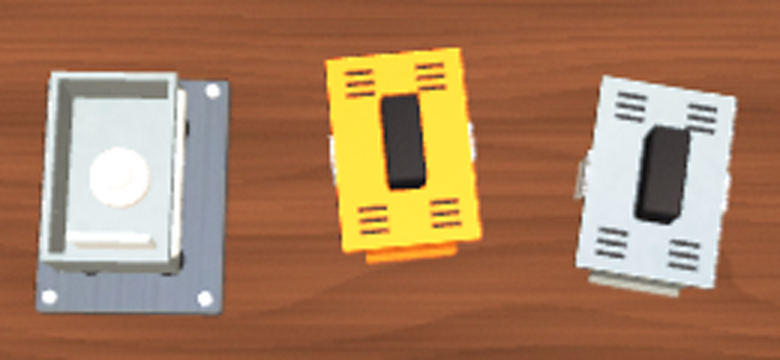

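View pics/scc.png

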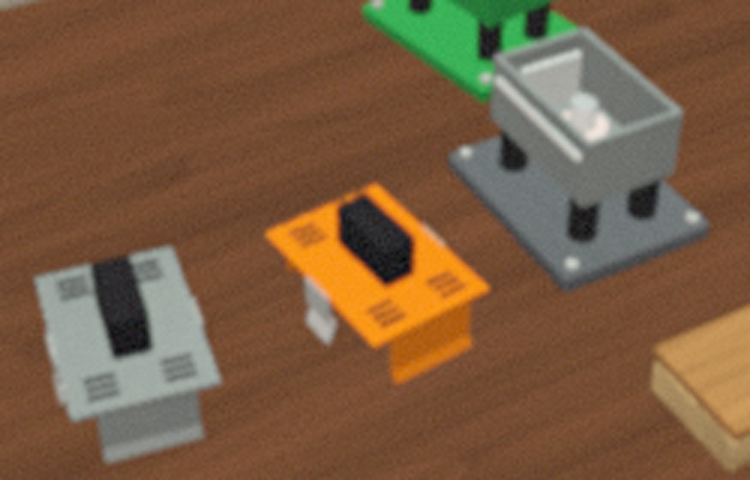

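```bash
cat >> h.py <<'E'
from scipy.spatial.transform import Rotation as Ro
def tool(s):
    R=Ro.from_quat(s["tcp_rot"]).as_matrix(); z=R[:,2]
    yaw=np.degrees(np.arctan2(z[1],z[0])); yaw=(yaw+90)%180-90
    return R,yaw
E
python3 - <<'E'
from h import *
from plant import r
s=r.read_state(); R,y=tool(s); print(np.round(R,4),y,r.tcp_to_grasp)
E
```

```text
[[-7.000e-04 -8.953e-01  4.455e-01]
 [-1.200e-03  4.455e-01  8.953e-01]
 [-1.000e+00  1.000e-04 -1.400e-03]] 63.54206854959645 0.0188
```

servo_tool(
  xyz=[
    [0.0137, -0.035, 0],
    [0.0137, -0.035, 0],
    [0.0137, -0.035, 0],
    [0.0137, -0.035, 0],
    [0.0137, -0.035, 0],
    [0.0137, -0.035, 0],
    [0.0137, -0.035, 0],
    [0.0137, -0.035, 0],
    [0.0137, -0.035, 0],
    [0.0137, -0.035, 0],
    [0.0137, -0.035, 0],
    [0.0137, -0.035, 0],
    [0.0137, -0.035, 0],
    [0.0137, -0.035, 0],
    [0.0137, -0.035, 0],
    [0.0137, -0.035, 0],
    [0.0137, -0.035, 0],
    [0.0137, -0.035, 0],
    [0.0137, -0.035, 0],
    [0.0137, -0.035, 0],
  ],
  twist=[
    [0, 0, 0.84],
    [0, 0, 0.84],
    [0, 0, 0.84],
    [0, 0, 0.84],
    [0, 0, 0.84],
    [0, 0, 0.84],
    [0, 0, 0.84],
    [0, 0, 0.84],
    [0, 0, 0.84],
    [0, 0, 0.84],
    [0, 0, 0.84],
    [0, 0, 0.84],
    [0, 0, 0.84],
    [0, 0, 0.84],
    [0, 0, 0.84],
    [0, 0, 0.84],
    [0, 0, 0.84],
    [0, 0, 0.84],
    [0, 0, 0.84],
    [0, 0, 0.84],
  ],
  hand=0,
)

```text
time_s: 2.15
tool_pos: [0.5415, -0.19, 0.2117]
tcp_rot: [-0.462, 0.538, 0.461, 0.534]
ft_force: [-0.4, 0.7, 0.5]
finger_gap: 0.0932
```

```bash
cat > look.py <<'E'
import sys
from h import *
from plant import r
s=r.read_state(); R,y=tool(s); print(s["time_s"],np.round(s["tool_pos"],4),"yaw",round(y,2),"x",np.round(R[:,0],4),"zz",np.round(R[2,2],4),"F",np.round(s["ft_force"],2),"M",np.round(s["moment"],2),s["finger_gap"])
for a in sys.argv[1:]:
    n,nm=a.split(":"); f=r.grab_frame(n); cv2.imwrite(f"pics/{nm}.png",f["image"][:,:,::-1]); np.savez(f"pics/{nm}.npz",**f)
E
python3 look.py wrist:w1
python3 - <<'E'
from h import *
f=dict(np.load("pics/w1.npz")); W,ok=cloud(f); z=W[...,2]
for lo,hi in((.034,.046),(.066,.08)):
    m=ok&(z>lo)&(z<hi)&(abs(W[...,0]-.54)<.09)&(abs(W[...,1]+.166)<.08); print(m.sum(),rect(W[m]),np.median(z[m]))
E
```

```text
2.15 [ 0.5415 -0.19    0.2117] yaw 81.45 x [-0.004  -0.0041 -1.    ] zz -0.0047 F [-0.43  0.75  0.46] M [0.06 0.   0.01] 0.09321386240284157
10042 (array([ 541.6, -165.8]), array([ 86.7, 121.5]), 80.66) 0.04127124766618048
1813 (array([ 541.5, -166.1]), array([24.1, 54.1]), 80.0) 0.07305261478662783
```

View pics/w1.png

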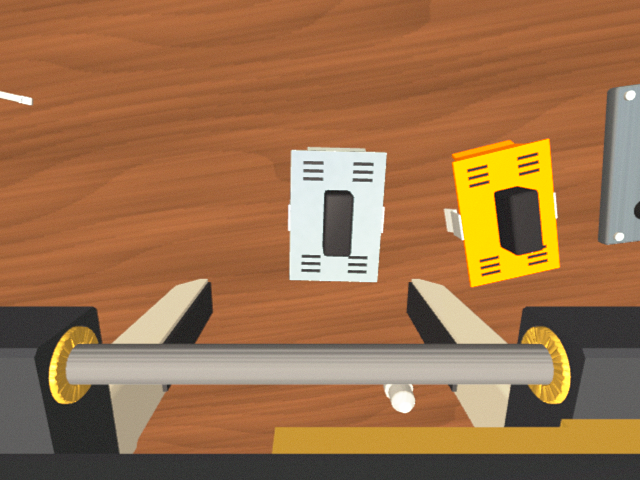

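The wrist view shows the grey cover at about (338,215), with the rib between the fingers' y positions. It agrees with the top camera to about 1 mm.

servo_tool(
  xyz=[
    [0, 0.024, -0.02],
    [0, 0, -0.02],
    [0, 0, -0.02],
    [0, 0, 0],
    [0, 0, 0],
  ],
  twist=[
    [0.2, -0.2, -1.1],
    [0, 0, 0],
    [0, 0, 0],
    [0, 0, 0],
    [0, 0, 0],
  ],
)

```text
time_s: 2.7
tool_pos: [0.5419, -0.1738, 0.148]
tcp_rot: [-0.454, 0.543, 0.454, 0.541]
ft_force: [-0.3, -0.2, 0.7]
finger_gap: 0.0931
```

```bash
python3 look.py
```

```text
2.7 [ 0.5419 -0.1738  0.148 ] yaw 79.91 x [-0.0026 -0.0027 -1.    ] zz -0.0032 F [-0.26 -0.22  0.74] M [ 0.01 -0.02 -0.01] 0.0930544733583885
```

servo_tool(
  xyz=[
    [-0.0006, 0.008, -0.015],
    [0, 0, -0.02],
    [0, 0, -0.02],
    [0, 0, -0.02],
    [0, 0, -0.005],
    [0, 0, 0],
    [0, 0, 0],
  ],
  twist=[
    [0.15, -0.15, 0.4],
    [0, 0, 0],
    [0, 0, 0],
    [0, 0, 0],
    [0, 0, 0],
    [0, 0, 0],
    [0, 0, 0],
  ],
)

```text
time_s: 3.4
tool_pos: [0.5443, -0.1638, 0.0693]
tcp_rot: [-0.459, 0.538, 0.454, 0.542]
ft_force: [-0.4, -0.8, -0.1]
finger_gap: 0.093
```

```bash
python3 look.py
```

```text
3.4 [ 0.5443 -0.1638  0.0693] yaw 80.47 x [ 0.0089 -0.0019 -1.    ] zz -0.0004 F [-0.36 -0.78 -0.11] M [-0.01  0.01 -0.01] 0.09298847677735449
```

servo_tool(
  xyz=[
    [-0.003, -0.002, -0.005],
    [0, 0, -0.005],
    [0, 0, 0],
    [0, 0, 0],
  ],
  twist=[
    [0.1, 0.5, 0],
    [0, 0, 0],
    [0, 0, 0],
    [0, 0, 0],
  ],
)

```text
time_s: 3.8
tool_pos: [0.5431, -0.1668, 0.0618]
tcp_rot: [-0.458, 0.539, 0.455, 0.54]
ft_force: [-0.3, -0.0, -0.5]
finger_gap: 0.0931
```

```bash
python3 look.py
```

```text
3.8 [ 0.5431 -0.1668  0.0618] yaw 80.47 x [ 0.0042 -0.002  -1.    ] zz -0.0012 F [-0.31 -0.04 -0.47] M [ 0.07 -0.01 -0.02] 0.09308192382329591
```

servo_tool(
  xyz=[
    [-0.002, 0.001, -0.007],
    [0, 0, -0.006],
    [0, 0, -0.004],
    [0, 0, 0],
    [0, 0, 0],
  ],
  twist=[
    [0.1, 0.3, 0],
    [0, 0, 0],
    [0, 0, 0],
    [0, 0, 0],
    [0, 0, 0],
  ],
)

```text
time_s: 4.3
tool_pos: [0.5408, -0.1657, 0.0431]
tcp_rot: [-0.456, 0.54, 0.457, 0.539]
ft_force: [0.6, -0.4, 0.6]
finger_gap: 0.093
```

```bash
python3 look.py
```

```text
4.3 [ 0.5408 -0.1657  0.0431] yaw 80.47 x [-1.8e-03  1.0e-04 -1.0e+00] zz -0.0002 F [ 0.58 -0.38  0.57] M [ 0.04 -0.02  0.02] 0.0929715354085945
```

servo_tool(
  xyz=[
    [0, 0, 0.003],
    [0, 0, 0],
    [0, 0, 0],
    [0, 0, 0],
    [0, 0, 0],
    [0, 0, 0],
    [0, 0, 0],
    [0, 0, 0],
    [0, 0, 0],
    [0, 0, 0],
  ],
  twist=[
    [0, -0.1, -0.1],
    [0, 0, 0],
    [0, 0, 0],
    [0, 0, 0],
    [0, 0, 0],
    [0, 0, 0],
    [0, 0, 0],
    [0, 0, 0],
    [0, 0, 0],
    [0, 0, 0],
  ],
  hand=1,
  squeeze=50,
)

```text
time_s: 5.3
tool_pos: [0.5415, -0.1659, 0.0472]
tcp_rot: [-0.457, 0.54, 0.456, 0.541]
ft_force: [0.2, -0.4, 0.6]
finger_gap: 0.0238
```

```bash
python3 look.py
```

```text
5.3 [ 0.5415 -0.1659  0.0472] yaw 80.36 x [ 1.5e-03 -5.0e-04 -1.0e+00] zz -0.0002 F [ 0.19 -0.37  0.64] M [ 0.   -0.06  0.02] 0.023766559935117806
```

servo_tool(
  xyz=[
    [0, 0, 0.005],
    [0, 0, 0.01],
    [0, 0, 0.02],
    [0, 0, 0.02],
    [0, 0, 0.02],
    [0, 0, 0.02],
    [0, 0, 0.02],
    [0, 0, 0.02],
    [0, 0, 0.01],
    [0, 0, 0],
    [0, 0, 0],
    [0, 0, 0],
  ],
  twist=[
    [0, 0, 0],
    [0, 0, 0],
    [0, 0, 0],
    [0, 0, 0],
    [0, 0, 0],
    [0, 0, 0],
    [0, 0, 0],
    [0, 0, 0],
    [0, 0, 0],
    [0, 0, 0],
    [0, 0, 0],
    [0, 0, 0],
  ],
)

```text
time_s: 6.5
tool_pos: [0.5386, -0.1646, 0.2008]
tcp_rot: [-0.456, 0.54, 0.457, 0.54]
ft_force: [0.1, -0.2, -2.4]
finger_gap: 0.0237
```

```bash
python3 look.py scene:s2
```

```text
6.5 [ 0.5386 -0.1646  0.2008] yaw 80.36 x [-1.e-03  8.e-04 -1.e+00] zz 0.0006 F [ 0.08 -0.24 -2.36] M [ 0.07 -0.   -0.02] 0.02366259158883017
```

View pics/s2.png

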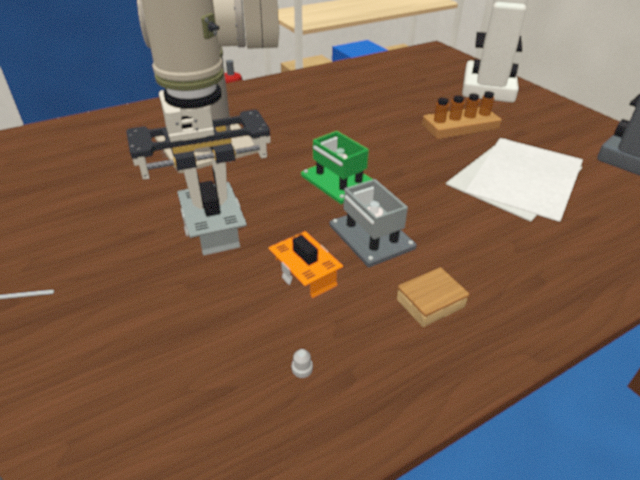

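The cover is held level at scene (212,208), and the bystanders haven't moved. I'm moving most of the way to the housing.

servo_tool(
  xyz=[
    [0, 0.006, 0.004],
    [0, 0.014, 0.004],
    [0, 0.02, 0.004],
    [0, 0.02, 0.004],
    [0, 0.02, 0.004],
    [0, 0.02, 0],
    [0, 0.02, 0],
    [0, 0.02, 0],
    [0, 0.02, 0],
    [0, 0.014, 0],
    [0, 0.006, 0],
    [0, 0, 0],
    [0, 0, 0],
    [0, 0, 0],
  ],
  twist=[
    [0, 0, 0.8],
    [0, 0, 0.8],
    [0, 0, 0.8],
    [0, 0, 0.8],
    [0, 0, 0.8],
    [0, 0, 0.8],
    [0, 0, 0.8],
    [0, 0, 0.8],
    [0, 0, 0.8],
    [0, 0, 0.8],
    [0, 0, 0.6],
    [0, 0, 0],
    [0, 0, 0],
    [0, 0, 0],
  ],
)

```text
time_s: 7.95
tool_pos: [0.5336, 0.0322, 0.2185]
tcp_rot: [-0.496, 0.502, 0.503, 0.499]
ft_force: [-0.1, 0.6, -1.3]
finger_gap: 0.0236
```

```bash
python3 look.py wrist:w3
python3 - <<'E'
from h import *
f=dict(np.load("pics/w3.npz")); W,ok=cloud(f); z=W[...,2]
m=ok&(z>.094)&(z<.107)&(abs(W[...,0]-.54)<.07)&(abs(W[...,1]-.158)<.05); print(m.sum(),rect(W[m]),np.median(z[m]))
q=W[m]; print(q.min(0),q.max(0))
# held plate
m=ok&(z>.19)&(z<.24)&(abs(W[...,0]-.54)<.08)&(abs(W[...,1]-.03)<.06); print(m.sum(),W[m].min(0),W[m].max(0))
E
```

```text
7.95 [0.5336 0.0322 0.2185] yaw 89.96 x [-0.0101  0.0041 -0.9999] zz 0.0041 F [-0.12  0.63 -1.27] M [0.05 0.01 0.  ] 0.023619606432561363
3276 (array([539.5, 158.2]), array([ 73.5, 109.5]), 88.97) 0.10030737529276434
[0.48423883 0.12073498 0.09400164] [0.59483392 0.19571279 0.10313781]
22099 [ 0.47314931 -0.01171922  0.19022298] [0.59420469 0.07583898 0.239998  ]
```

View pics/w3.png

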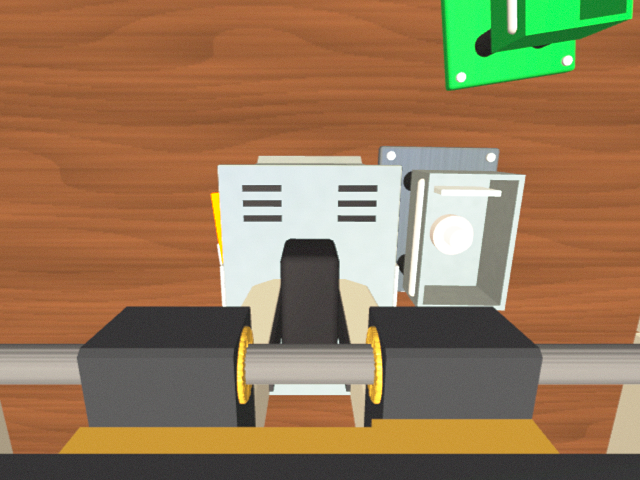

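The wrist view shows the held cover's plate at columns 219-400, with the far edge at row 165. The housing rim is at columns 410-523, rows 172-305. I'll check the cover's pose in the hand.

```bash
cat > held.py <<'E'
import sys
from h import *
from plant import r
def held(fn,s):
    f=dict(np.load(fn)); W,ok=cloud(f)
    R,yaw=tool(s); T=np.array(s["tool_pos"])
    # local frame: e_y = jaw axis with +y, e_z=-tool x, e_x
    ey=R[:,2]*np.sign(R[1,2]); ez=-R[:,0]; ex=np.cross(ey,ez)
    L=(W-T)@np.stack([ex,ey,ez],1)
    m=ok&(abs(L[...,2]+.0067)<.006)&(abs(L[...,1])<.05)&(L[...,0]<-.03)&(L[...,0]>-.075)
    m=cv2.erode(m.astype(np.uint8),np.ones((5,5)))>0
    p=L[m]; A=np.c_[p[:,0],p[:,1],np.ones(len(p))]
    for _ in range(3):
        c=np.linalg.lstsq(A,p[:,2],rcond=None)[0]; k=abs(A@c-p[:,2])<.002; A,p=A[k],p[k]
    print("plane slopes in tool frame deg",np.degrees(c[:2]).round(2),"top z at tcp",c[2].round(4),len(p))
    m=ok&(abs(L[...,2]-(L[...,0]*c[0]+L[...,1]*c[1]+c[2]))<.0025)&(abs(L[...,1])<.055)&(L[...,0]<-.02)&(L[...,0]>-.075)
    q=L[m]
    xe=[];
    for y in np.arange(-.036,.037,.006):
        k=abs(q[:,1]-y)<.003; xe.append(np.percentile(q[k,0],.5))
    print("far edge x (expect -.0605)",np.round(np.polyfit(np.arange(-.036,.037,.006),xe,1),4))
    ys=[]
    for x in np.arange(-.056,-.024,.004):
        k=abs(q[:,0]-x)<.002
        if k.sum()>20: ys.append((x,np.percentile(q[k,1],.5),np.percentile(q[k,1],99.5)))
    print(np.round(ys,4))
if __name__=="__main__": held(sys.argv[1],r.read_state())
E
python3 held.py pics/w3.npz
```

```text
plane slopes in tool frame deg [ 0.03 -0.26] top z at tcp -0.0058 9853
far edge x (expect -.0605) [-0.0001 -0.0603]
[[-0.056  -0.0412  0.0418]
 [-0.052  -0.0408  0.0416]
 [-0.048  -0.0413  0.0417]
 [-0.044  -0.0411  0.0415]
 [-0.04   -0.0412  0.0416]
 [-0.036  -0.0411  0.0415]
 [-0.032  -0.0413  0.0416]
 [-0.028  -0.041   0.0414]]
```

servo_tool(
  xyz=[
    [0.003, 0.006, 0],
    [0.003, 0.014, 0],
    [0, 0.02, 0],
    [0, 0.02, 0],
    [0, 0.02, 0],
    [0, 0.02, 0],
    [0, 0.012, 0],
    [0, 0.006, 0],
    [0, 0.003, 0],
    [0, 0, 0],
    [0, 0, 0],
    [0, 0, 0],
  ],
  twist=[
    [-0.2, -0.6, -0.4],
    [0, 0, -0.6],
    [0, 0, 0],
    [0, 0, 0],
    [0, 0, 0],
    [0, 0, 0],
    [0, 0, 0],
    [0, 0, 0],
    [0, 0, 0],
    [0, 0, 0],
    [0, 0, 0],
    [0, 0, 0],
  ],
)

```text
time_s: 9.2
tool_pos: [0.5417, 0.1533, 0.2183]
tcp_rot: [-0.493, 0.507, 0.49, 0.509]
ft_force: [0.0, -0.1, -1.6]
finger_gap: 0.0236
```

```bash
python3 look.py
```

```text
9.2 [0.5417 0.1533 0.2183] yaw 88.15 x [ 0.0049 -0.0015 -1.    ] zz -0.0013 F [ 0.03 -0.08 -1.55] M [-0.02 -0.   -0.02] 0.02364615464712883
```

servo_tool(
  xyz=[
    [-0.002, 0.005, -0.01],
    [0, 0, -0.015],
    [0, 0, -0.015],
    [0, 0, -0.01],
    [0, 0, 0],
    [0, 0, 0],
    [0, 0, 0],
  ],
  twist=[
    [0.1, 0.3, 0.8],
    [0, 0, 0],
    [0, 0, 0],
    [0, 0, 0],
    [0, 0, 0],
    [0, 0, 0],
    [0, 0, 0],
  ],
)

```text
time_s: 9.9
tool_pos: [0.538, 0.1571, 0.1613]
tcp_rot: [-0.494, 0.506, 0.496, 0.503]
ft_force: [-0.2, -0.0, -0.7]
finger_gap: 0.024
```

```bash
python3 look.py
```

```text
9.9 [0.538  0.1571 0.1613] yaw 88.92 x [-4.6e-03 -5.0e-04 -1.0e+00] zz -0.0006 F [-0.2  -0.01 -0.73] M [ 0.03 -0.02  0.  ] 0.024010012559604183
```

servo_tool(
  xyz=[
    [0.0015, 0.001, 0],
    [0, 0, 0],
    [0, 0, 0],
  ],
  twist=[
    [0, -0.25, 0.1],
    [0, 0, 0],
    [0, 0, 0],
  ],
)

```text
time_s: 10.2
tool_pos: [0.5407, 0.1584, 0.163]
tcp_rot: [-0.496, 0.504, 0.495, 0.505]
ft_force: [-0.5, -0.4, -1.8]
finger_gap: 0.0233
```

```bash
python3 look.py scene:s4 wrist:w4;python3 held.py pics/w4.npz
```

```text
10.2 [0.5407 0.1584 0.163 ] yaw 89.03 x [ 2.8e-03 -1.0e-04 -1.0e+00] zz -0.0 F [-0.51 -0.36 -1.84] M [ 0.07  0.01 -0.  ] 0.023313369930227236
plane slopes in tool frame deg [-0.01 -0.24] top z at tcp -0.0057 9798
far edge x (expect -.0605) [ 0.0001 -0.0602]
[[-0.056  -0.0413  0.0416]
 [-0.052  -0.041   0.0415]
 [-0.048  -0.0414  0.0415]
 [-0.044  -0.041   0.0415]
 [-0.04   -0.0413  0.0416]
 [-0.036  -0.0411  0.0415]
 [-0.032  -0.0413  0.0415]
 [-0.028  -0.0411  0.0414]]
```

View pics/w4.png

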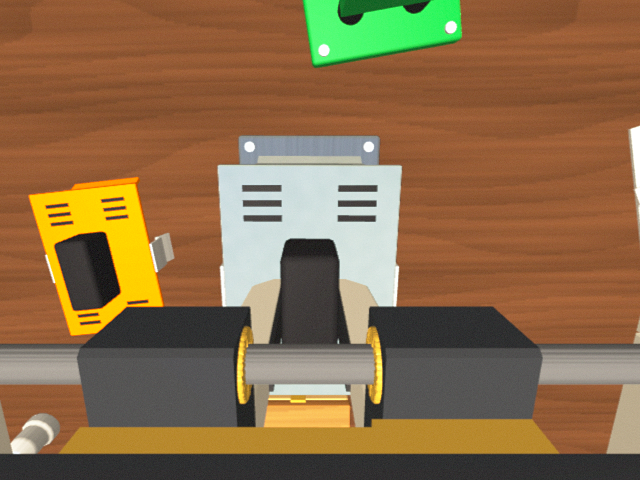

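View pics/s4.png

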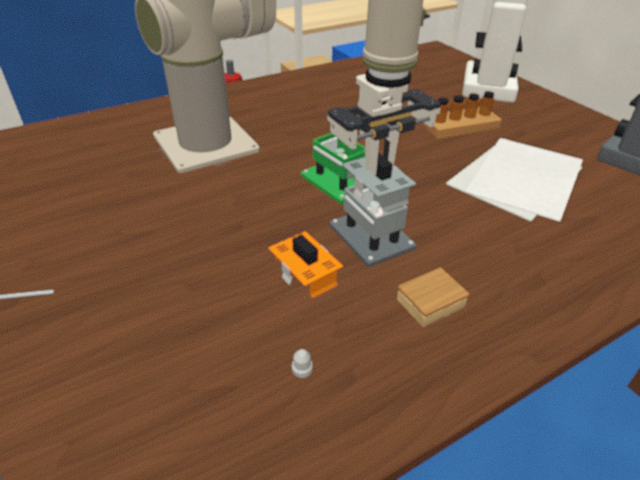

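The wrist view shows the cover centred over the housing, with its foot plate symmetric at columns 240-379 against the cover at 219-401. The scene view shows it just above the box. I'm descending.

servo_tool(
  xyz=[
    [-0.001, 0, -0.005],
    [0, 0, -0.005],
    [0, 0, -0.004],
    [0, 0, 0],
    [0, 0, 0],
  ],
  twist=[
    [0, 0.1, 0],
    [0, 0, 0],
    [0, 0, 0],
    [0, 0, 0],
    [0, 0, 0],
  ],
)

```text
time_s: 10.8
tool_pos: [0.5393, 0.1583, 0.1474]
tcp_rot: [-0.496, 0.504, 0.496, 0.504]
ft_force: [0.5, -0.2, -1.8]
finger_gap: 0.0237
```

```bash
python3 look.py
```

```text
10.8 [0.5393 0.1583 0.1474] yaw 89.02 x [ 4.e-04 -2.e-04 -1.e+00] zz -0.0001 F [ 0.51 -0.24 -1.78] M [ 0.07 -0.01 -0.04] 0.02369363652451403
```

Well aligned and level; going on down past the skirt entry.

servo_tool(
  xyz=[
    [0, 0, -0.003],
    [0, 0, -0.003],
    [0, 0, -0.003],
    [0, 0, -0.003],
    [0, 0, 0],
    [0, 0, 0],
  ],
  twist=[
    [0, 0, 0],
    [0, 0, 0],
    [0, 0, 0],
    [0, 0, 0],
    [0, 0, 0],
    [0, 0, 0],
  ],
)

```text
time_s: 11.4
tool_pos: [0.5393, 0.1583, 0.1343]
tcp_rot: [-0.496, 0.504, 0.496, 0.504]
ft_force: [-0.2, 0.0, -2.0]
finger_gap: 0.0237
```

```bash
python3 look.py
```

```text
11.4 [0.5393 0.1583 0.1343] yaw 89.02 x [ 3.e-04 -1.e-04 -1.e+00] zz -0.0001 F [-0.21  0.01 -2.  ] M [ 0.05 -0.01 -0.01] 0.023733624726571034
```

servo_tool(
  xyz=[
    [0, 0, -0.003],
    [0, 0, -0.003],
    [0, 0, -0.003],
    [0, 0, 0],
  ],
  twist=[
    [0, 0, 0],
    [0, 0, 0],
    [0, 0, 0],
    [0, 0, 0],
  ],
)

```text
time_s: 11.8
tool_pos: [0.5394, 0.1583, 0.1247]
tcp_rot: [-0.496, 0.504, 0.496, 0.504]
ft_force: [-0.2, 0.1, -1.6]
finger_gap: 0.0237
```

```bash
python3 look.py
```

```text
11.8 [0.5394 0.1583 0.1247] yaw 89.02 x [ 7.e-04 -1.e-04 -1.e+00] zz -0.0001 F [-0.24  0.07 -1.62] M [ 0.01 -0.    0.01] 0.023667420155655004
```

servo_tool(
  xyz=[
    [0, 0, -0.002],
    [0, 0, -0.002],
    [0, 0, -0.002],
    [0, 0, 0],
  ],
  twist=[
    [0, 0, 0],
    [0, 0, 0],
    [0, 0, 0],
    [0, 0, 0],
  ],
)

```text
time_s: 12.2
tool_pos: [0.5405, 0.1585, 0.1203]
tcp_rot: [-0.496, 0.503, 0.495, 0.505]
ft_force: [-2.8, -0.6, 3.6]
finger_gap: 0.0236
```

```bash
python3 look.py
```

```text
12.2 [0.5405 0.1585 0.1203] yaw 89.03 x [ 3.3e-03  3.0e-04 -1.0e+00] zz 0.0004 F [-2.77 -0.62  3.58] M [-0.1   0.51  0.02] 0.02361998108517874
```

servo_tool(
  xyz=[
    [-0.0012, -0.0002, -0.001],
    [0, 0, -0.001],
    [0, 0, -0.001],
  ],
  twist=[
    [0, 0.19, 0],
    [0, 0, 0],
    [0, 0, 0],
  ],
)

```text
time_s: 12.5
tool_pos: [0.5404, 0.1585, 0.1186]
tcp_rot: [-0.496, 0.503, 0.495, 0.505]
ft_force: [-1.2, 0.4, 4.4]
finger_gap: 0.0238
```

```bash
python3 look.py
```

```text
12.5 [0.5404 0.1585 0.1186] yaw 89.03 x [ 2.6e-03  8.0e-04 -1.0e+00] zz 0.0009 F [-1.18  0.36  4.4 ] M [-0.09  0.4  -0.02] 0.023795236399694393
```

servo_tool(
  xyz=[
    [-0.001, -0.0002, -0.002],
    [-0.0003, 0, -0.002],
    [-0.0003, 0, -0.002],
    [0, 0, 0],
  ],
  twist=[
    [-0.05, 0.2, 0],
    [0, 0.05, 0],
    [0, 0.05, 0],
    [0, 0, 0],
  ],
)

```text
time_s: 12.9
tool_pos: [0.5405, 0.1585, 0.1143]
tcp_rot: [-0.496, 0.504, 0.496, 0.505]
ft_force: [-3.0, -0.8, 5.8]
finger_gap: 0.024
```

```bash
python3 look.py wrist:w5; python3 held.py pics/w5.npz
```

```text
12.9 [0.5405 0.1585 0.1143] yaw 89.02 x [ 1.3e-03  6.0e-04 -1.0e+00] zz 0.0007 F [-3.02 -0.78  5.78] M [-0.09  0.6   0.01] 0.023971783725026185
plane slopes in tool frame deg [-0.13 -0.26] top z at tcp -0.006 10004
far edge x (expect -.0605) [ 0.0038 -0.0603]
[[-0.056  -0.0412  0.0414]
 [-0.052  -0.0412  0.0414]
 [-0.048  -0.0413  0.0416]
 [-0.044  -0.0412  0.0414]
 [-0.04   -0.0414  0.0413]
 [-0.036  -0.0412  0.0414]
 [-0.032  -0.0413  0.0414]
 [-0.028  -0.0413  0.0416]]
```

servo_tool(
  xyz=[
    [-0.002, -0.0002, -0.002],
    [-0.001, 0, -0.002],
    [-0.0004, 0, -0.002],
    [0, 0, 0],
  ],
  twist=[
    [-0.04, 0.1, 0],
    [0, 0.05, 0],
    [0, 0.05, 0],
    [0, 0, 0],
  ],
)

```text
time_s: 13.35
tool_pos: [0.54, 0.1587, 0.1116]
tcp_rot: [-0.497, 0.503, 0.495, 0.506]
ft_force: [-3.0, -0.2, 7.4]
finger_gap: 0.024
```

```bash
python3 look.py
```

```text
13.35 [0.54   0.1587 0.1116] yaw 89.02 x [ 4.6e-03  8.0e-04 -1.0e+00] zz 0.0009 F [-2.97 -0.22  7.35] M [-0.16  0.71  0.02] 0.02397407732329784
```

servo_tool(
  xyz=[
    [-0.001, -0.0004, -0.002],
    [-0.0004, 0, -0.002],
    [-0.0004, 0, -0.002],
    [-0.0004, 0, -0.002],
  ],
  twist=[
    [-0.05, 0.28, 0],
    [0, 0.05, 0],
    [0, 0.05, 0],
    [0, 0.05, 0],
  ],
)

```text
time_s: 13.75
tool_pos: [0.5403, 0.1588, 0.1077]
tcp_rot: [-0.496, 0.503, 0.495, 0.505]
ft_force: [-3.2, -1.0, 10.4]
finger_gap: 0.0239
```

```bash
python3 look.py
```

```text
13.75 [0.5403 0.1588 0.1077] yaw 89.03 x [ 2.9e-03  9.0e-04 -1.0e+00] zz 0.001 F [-3.21 -1.04 10.45] M [-0.24  0.71 -0.04] 0.023897311812321263
```

servo_tool(
  xyz=[
    [-0.0015, -0.0005, -0.002],
    [-0.0005, 0, -0.002],
    [-0.0005, 0, -0.0015],
  ],
  twist=[
    [-0.05, 0.2, 0],
    [0, 0.05, 0],
    [0, 0.05, 0],
  ],
)

```text
time_s: 14.05
tool_pos: [0.5406, 0.1588, 0.1061]
tcp_rot: [-0.497, 0.503, 0.495, 0.506]
ft_force: [-2.6, -1.2, 9.8]
finger_gap: 0.024
```

```bash
python3 look.py
```

```text
14.05 [0.5406 0.1588 0.1061] yaw 89.03 x [ 0.0042  0.0011 -1.    ] zz 0.0012 F [-2.6  -1.21  9.8 ] M [-0.12  0.57 -0.03] 0.024012127107097162
```

servo_tool(
  xyz=[
    [-0.0015, -0.0006, -0.003],
    [-0.001, -0.0002, -0.002],
    [-0.001, -0.0002, -0.002],
  ],
  twist=[
    [-0.06, 0.35, 0],
    [-0.02, 0.15, 0],
    [-0.02, 0.15, 0],
  ],
)

```text
time_s: 14.35
tool_pos: [0.5402, 0.1583, 0.1022]
tcp_rot: [-0.496, 0.504, 0.496, 0.504]
ft_force: [-1.1, -1.2, 9.1]
finger_gap: 0.0239
```

```bash
python3 look.py
```

```text
14.35 [0.5402 0.1583 0.1022] yaw 89.03 x [-1.e-04  8.e-04 -1.e+00] zz 0.0008 F [-1.06 -1.2   9.08] M [-0.05  0.02 -0.03] 0.0238914532896103
```

```bash
python3 look.py scene:s6 wrist:w6; python3 held.py pics/w6.npz; python3 -c "
import cv2
a=cv2.imread('pics/s6.png')[140:270,310:430];cv2.imwrite('pics/s6c.png',cv2.resize(a,None,fx=4,fy=4,interpolation=2))"
```

```text
14.35 [0.5402 0.1583 0.1022] yaw 89.03 x [-1.e-04  8.e-04 -1.e+00] zz 0.0008 F [-1.06 -1.2   9.08] M [-0.05  0.02 -0.03] 0.0238914532896103
plane slopes in tool frame deg [ 0.17 -0.04] top z at tcp -0.0052 9632
far edge x (expect -.0605) [-0.0002 -0.0603]
[[-0.056  -0.0412  0.0416]
 [-0.052  -0.0412  0.0416]
 [-0.048  -0.0412  0.0414]
 [-0.044  -0.0411  0.0416]
 [-0.04   -0.0412  0.0416]
 [-0.036  -0.0411  0.0415]
 [-0.032  -0.0413  0.0417]
 [-0.028  -0.041   0.0415]]
```

View pics/s6c.png

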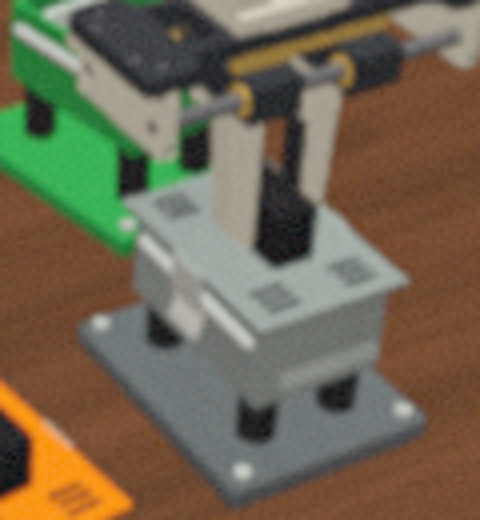

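The scene crop shows the cover near home on the housing, the near clip over the bead at crop (185,305), and the force falling. I'm pressing a little further.

servo_tool(
  xyz=[
    [-0.0006, 0, -0.002],
    [-0.0004, 0, -0.002],
  ],
  twist=[
    [-0.05, 0.05, 0],
    [-0.02, 0.1, 0],
  ],
)

```text
time_s: 14.65
tool_pos: [0.5403, 0.1583, 0.0999]
tcp_rot: [-0.496, 0.504, 0.496, 0.504]
ft_force: [-3.8, -1.3, 10.1]
finger_gap: 0.0238
```

```bash
python3 look.py
```

```text
14.65 [0.5403 0.1583 0.0999] yaw 89.02 x [-4.e-04 -4.e-04 -1.e+00] zz -0.0004 F [-3.82 -1.33 10.14] M [-0.06  0.56  0.01] 0.02376126829012817
```

servo_tool(
  xyz=[
    [-0.0015, 0, -0.002],
    [-0.0004, 0, -0.002],
    [-0.0004, 0, -0.002],
  ],
  twist=[
    [0, 0, 0],
    [0, 0.1, 0],
    [0, 0.1, 0],
  ],
)

```text
time_s: 14.95
tool_pos: [0.5403, 0.1584, 0.0973]
tcp_rot: [-0.496, 0.504, 0.495, 0.505]
ft_force: [-4.6, -2.1, 11.6]
finger_gap: 0.0238
```

```bash
python3 look.py scene:s7 wrist:w7; python3 held.py pics/w7.npz;  python3 -c "
import cv2
a=cv2.imread('pics/s7.png')[140:270,310:430];cv2.imwrite('pics/s7c.png',cv2.resize(a,None,fx=4,fy=4,interpolation=2))"
```

```text
14.95 [0.5403 0.1584 0.0973] yaw 89.0 x [ 0.0013  0.     -1.    ] zz 0.0 F [-4.6  -2.07 11.6 ] M [-0.18  0.7  -0.  ] 0.023824062749949835
plane slopes in tool frame deg [ 0.03 -0.03] top z at tcp -0.0052 9803
far edge x (expect -.0605) [-0.0002 -0.0603]
[[-0.056  -0.0411  0.0415]
 [-0.052  -0.0411  0.0415]
 [-0.048  -0.0411  0.0415]
 [-0.044  -0.0412  0.0415]
 [-0.04   -0.0411  0.0415]
 [-0.036  -0.0412  0.0415]
 [-0.032  -0.0413  0.0414]
 [-0.028  -0.0411  0.0415]]
```

View pics/s7c.png

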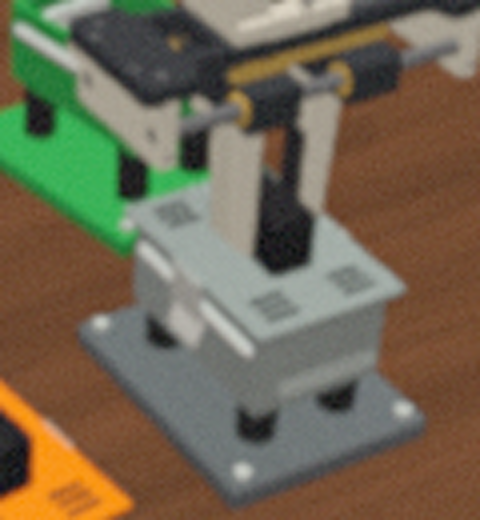

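servo_tool(
  xyz=[
    [-0.001, 0, 0.003],
    [0, 0, 0.003],
    [0, 0, 0.002],
    [0, 0, 0.0015],
  ],
  twist=[
    [0, 0.05, 0],
    [0, 0, 0],
    [0, 0, 0],
    [0, 0, 0],
  ],
)

```text
time_s: 15.45
tool_pos: [0.5403, 0.1584, 0.1086]
tcp_rot: [-0.496, 0.504, 0.495, 0.505]
ft_force: [-1.4, -0.1, 2.9]
finger_gap: 0.0236
```

```bash
python3 look.py
```

```text
15.45 [0.5403 0.1584 0.1086] yaw 88.99 x [ 2.7e-03  2.0e-04 -1.0e+00] zz 0.0003 F [-1.4  -0.09  2.91] M [-0.03  0.22 -0.01] 0.02363000299413194
```

Force is 2.9 N at a height that took about 10 N before the snap, so the cover is latched. Easing off, then letting go.

servo_tool(
  xyz=[
    [-0.001, 0, 0.001],
    [0, 0, 0],
    [0, 0, 0],
  ],
  twist=[
    [0, 0.1, 0],
    [0, 0, 0],
    [0, 0, 0],
  ],
)

```text
time_s: 15.75
tool_pos: [0.54, 0.1584, 0.1097]
tcp_rot: [-0.496, 0.504, 0.495, 0.505]
ft_force: [0.8, 0.1, 2.7]
finger_gap: 0.0239
```

servo_tool(
  xyz=[
    [0, 0, 0],
    [0, 0, 0],
    [0, 0, 0],
    [0, 0, 0],
    [0, 0, 0],
    [0, 0, 0],
    [0, 0, 0],
    [0, 0, 0],
  ],
  twist=[
    [0, 0, 0],
    [0, 0, 0],
    [0, 0, 0],
    [0, 0, 0],
    [0, 0, 0],
    [0, 0, 0],
    [0, 0, 0],
    [0, 0, 0],
  ],
  hand=0,
)

```text
time_s: 16.55
tool_pos: [0.5377, 0.1581, 0.1067]
tcp_rot: [-0.495, 0.505, 0.496, 0.504]
ft_force: [0.6, -0.2, 0.9]
finger_gap: 0.0831
```

```bash
python3 look.py scene:s8
```

```text
16.55 [0.5377 0.1581 0.1067] yaw 88.99 x [-2.9e-03 -3.0e-04 -1.0e+00] zz -0.0004 F [ 0.57 -0.21  0.86] M [0.03 0.04 0.01] 0.0830516046512502
```

servo_tool(
  xyz=[
    [0, 0, 0.004],
    [0, 0, 0.01],
    [0, 0, 0.02],
    [0, 0, 0.02],
    [0, 0, 0.02],
    [0, 0, 0.02],
    [0, 0, 0.02],
    [0, 0, 0],
    [0, 0, 0],
  ],
  twist=[
    [0, 0, 0],
    [0, 0, 0],
    [0, 0, 0],
    [0, 0, 0],
    [0, 0, 0],
    [0, 0, 0],
    [0, 0, 0],
    [0, 0, 0],
    [0, 0, 0],
  ],
)

```text
time_s: 17.5
tool_pos: [0.5375, 0.1581, 0.2307]
tcp_rot: [-0.496, 0.504, 0.496, 0.505]
ft_force: [0.2, -0.4, 0.5]
finger_gap: 0.0928
```

```bash
python3 look.py scene:s9 wrist:w9 top:t9
python3 - <<'E'
from h import *
for n in("w9","s9","t9"):
    f=dict(np.load(f"pics/{n}.npz")); W,ok=cloud(f); z=W[...,2]
    m=ok&(z>.095)&(z<.115)&(abs(W[...,0]-.54)<.056)&(abs(W[...,1]-.158)<.038); p=W[m]
    if len(p)<50: print(n,len(p)); continue
    A=np.c_[p[:,:2]-[.54,.158],np.ones(len(p))]
    for _ in range(3):
        c=np.linalg.lstsq(A,p[:,2],rcond=None)[0]; k=abs(A@c-p[:,2])<.003; A,p=A[k],p[k]
    m=ok&(z>.095)&(z<.112)&(abs(W[...,0]-.54)<.08)&(abs(W[...,1]-.158)<.06)
    print(n,len(p),"slopes deg",np.degrees(c[:2]).round(2),"z",c[2].round(4),rect(W[m]))
E
python3 -c "
import cv2
a=cv2.imread('pics/s9.png')[150:280,310:430];cv2.imwrite('pics/s9c.png',cv2.resize(a,None,fx=4,fy=4,interpolation=2))"
```

```text
17.5 [0.5375 0.1581 0.2307] yaw 88.99 x [ 6.e-04  4.e-04 -1.e+00] zz 0.0004 F [ 0.15 -0.42  0.48] M [ 0.02  0.01 -0.01] 0.09283695862095369
w9 10297 slopes deg [ 0.04 -0.02] z 0.105 (array([540.3, 158.5]), array([ 87. , 121.4]), 89.0)
s9 844 slopes deg [0.07 0.06] z 0.1024 (array([540.1, 157.7]), array([ 89.7, 126.1]), 89.05)
t9 587 slopes deg [-0.15  0.72] z 0.1036 (array([539.8, 133.3]), array([121.4,  37.6]), 1.77)
```

View pics/s9c.png

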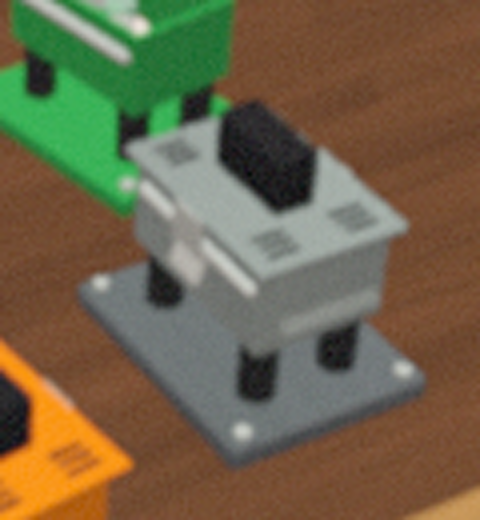

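View pics/w9.png

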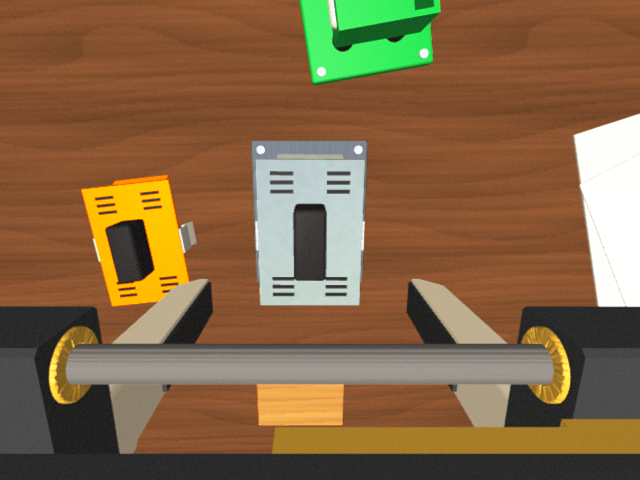

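The wrist view shows the cover squarely on the housing (255-365, 158-305), both clips at its sides, the fingers clear, and the slide box in place. I'll check flushness relative to the desk and foot plate, and that the bystanders haven't moved.

Run:
```python
from h import *
g={n:dict(np.load(f"pics/{n}.npz")) for n in("w3","w9","scene0","s9","top0","t9")}
for n,f in g.items():
    W,ok=cloud(f); z=W[...,2];x=W[...,0];y=W[...,1]
    m=ok&(x>.468)&(x<.48)&(abs(y-.158)<.05)&(z>.002)&(z<.03)
    d=ok&(abs(z)<.008)&(abs(x-.43)<.02)&(abs(y-.12)<.05)
    t=ok&(z>.09)&(z<.112)&(abs(x-.54)<.056)&(abs(y-.158)<.038)
    b=ok&(z>.079)&(z<.093)&(abs(x-.54)<.045)&(y<.122)&(y>.116)
    print(n,"foot",np.median(z[m]).round(4),m.sum(),"desk",np.median(z[d]).round(4),d.sum(),"top",np.median(z[t]).round(4),t.sum(),"bead max",np.percentile(z[b],[50,97]).round(4) if b.sum() else None,b.sum())
for a,b in(("scene0","s9"),):
    D=np.abs(g[a]["image"].astype(int)-g[b]["image"]).sum(2)
    print("slide",D[265:325,395:470].mean(),"obj",D[345:380,288:316].mean(),"bg",D[400:450,100:200].mean())
```

```text
w3 foot 0.015 1348 desk 0.0008 4410 top 0.0996 4178 bead max [0.0886 0.0915] 712
w9 foot 0.015 1127 desk 0.0009 4247 top 0.105 10318 bead max None 0
scene0 foot 0.0127 51 desk -0.0021 485 top 0.096 619 bead max [0.0861 0.0922] 156
s9 foot 0.0126 51 desk -0.0022 490 top 0.1024 966 bead max [0.0857 0.0912] 109
top0 foot 0.0136 335 desk -0.0007 1127 top 0.0984 717 bead max [0.0869 0.0908] 129
t9 foot 0.0135 158 desk -0.0009 914 top 0.1034 639 bead max [0.085  0.0874] 6
slide 8.32088888888889 obj 7.616326530612245 bg 10.0188
```

```bash
python3 -c "
from plant import r
print(r.hand_in())"
```

```text
the job is handed in; nothing more can be done
None
```

The grey cover is on the lamp house, both clips look snapped under the beads, and I handed the job in at about 17.7 s of the 51 s allowed. I picked it up by the rib, set it level over the housing and pressed straight down. After the snap I eased off, let go and backed away.

- **Press force:** the highest wrist reading was 11.6 N, roughly 13.5 N on the mounts with the cover's weight. I estimate the mounts sank 13 to 14 mm at most, but I had no direct reading of that.
- **Snap:** the force fell from 10.4 N to 9.1 N as the cover went down. Once latched, it read about 2.9 N at a height that had taken about 10 N before.
- **Flushness:** after release, the plate top is at 104.1 to 104.6 mm above the desk in all three cameras, against 104 mm for fully home. The wrist and scene views show it level to within 0.1°, and centred within about 1 mm. The top view gave 0.7° of tilt, but the arm blocked most of the plate there, so I set that figure aside.
- **Clips:** the scene picture showed one clip clearly over its bead. I saw the other only from above, so I'm judging it by the level plate.
- **Sideways force:** during the press there was 3 to 5 N along the housing's length, because the cover sat about 1 mm off within its play.
- **Bystanders:** the objective and slide box show no change between the first and last scene pictures. I did not touch the orange and green look-alikes.

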